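# Load the kit carousel, present the screw jar and hold it

### The job

Stand the round capacitor can and the rectangular relay upright, fully down, in the carousel's nests that match their shapes. Then grip the black handle bar in the middle of the carousel and turn it until the tall jar (the one with a knob on its lid) stands squarely behind the steel pointer on the carousel's foot. Finish while still gripping the handle, holding the carousel still so that a student can unscrew the jar's lid, and leave the meter, the wire reel and the screwdriver alone.

Things in the scene. Friction and masses are not known exactly. Their poses are not given: they have to be found in the camera images.
- foot: Carousel foot, fixed to the bench; origin on the turning axis at bench height; -x points to the pointer. The aluminium deck on it is 260 mm across, top 40 mm above the bench; on a 95 mm radius, 72 degrees apart, counter-clockwise from above: tall jar, round nest, low jar, rectangular nest, low jar. Jars are fixed, 48 mm across; low ones rise to 85 mm above the bench.
- deck (a joint): Turning angle of the deck in rad, counter-clockwise positive seen from above. 0: the tall jar stands exactly behind the pointer. It turns freely to about 3.1 either way with a light friction (about 0.15 N m) and stays where it is left. Turn it smoothly: jerks make the parts rock in their nests, which have 2.5 mm play all round.
- pointer (a point): Tip of the steel pointer, which is fixed to the foot, just outside the deck's edge: 144 mm from the turning axis, 38 mm above the bench.
- tall_jar (a point): Middle of the top of the tall jar's lid, 120 mm above the bench, 95 mm from the axis. A knob 16 mm across and 12 mm high stands on it (total 132 mm above the bench).
- handle: Black handle bar on a 14 mm steel post in the middle of the deck, fixed to the deck and turning with it. Origin at the bar's centre, on the turning axis, 145 mm above the bench. The bar is 56 mm long along its x axis, 16 mm wide along its y axis and 32 mm high; grip it from above across its width. Its -x axis points to the tall jar.
- round_nest: Black round nest on the deck for the can: inside diameter 40 mm, rim 20 mm above its floor, wall 3 mm. Origin in the middle of its floor (the deck's top, 40 mm above the bench), z up.
- square_nest: Black rectangular nest on the deck for the relay: inside 33 mm along its x axis (which points away from the turning axis) and 45 mm along its y axis, rim 20 mm above its floor, wall 3 mm. Origin in the middle of its floor (the deck's top, 40 mm above the bench), z up.
- can_centre (a point): Centre of the loose capacitor can: aluminium cylinder, 35 mm diameter, 80 mm high, about 90 g, standing upright on the bench. The point is half-way up (40 mm above its underside), z up.
- relay_centre (a point): Centre of the loose plug-in relay: grey rectangular block, 28 mm along its x axis, 40 mm along its y axis, 80 mm high, about 110 g, standing upright on the bench. The point is half-way up (40 mm above its underside), z up. Either way round fits the nest.
- can: The same capacitor can, origin at the centre of its underside.
- relay: The same relay, origin at the centre of its underside, same axes.
- meter: Bystander: handheld multimeter lying flat, 150 x 75 x 45 mm, origin at the centre of its underside, long along its x axis.
- reel: Bystander: empty grey wire reel standing on its flange, 60 mm across, 44 mm high, origin at the centre of its underside.
- driver: Bystander: screwdriver lying on the bench, along its x axis, handle to -x.
Things that resemble listed ones, but are neither listed nor needed, are in the scene too. Leave any purple look-alike of the relay alone.

How it is judged:
On the way, in this order (a step that is already met when the one before it is completed fails the run):
1. both parts stand fully down and let go in their matching nests (horizontal distance between can_centre and round_nest below 0.006 m and z of can_centre in the frame of round_nest between 0.036 and 0.044 m and angle between each of can_centre, relay_centre's own z axis and vertical below 0.12 rad and horizontal distance between relay_centre and square_nest below 0.006 m and z of relay_centre in the frame of square_nest between 0.036 and 0.044 m and contact force between the fingers and can below 0.3 N and contact force between the fingers and relay below 0.3 N), for 0.2 s.
2. after that, the tall jar is turned behind the pointer by the handle (value of joint deck between -0.09 and 0.09 rad and contact force between the fingers and handle above 4 N), for 0.2 s.
At the end, for the whole second after the job is handed in: Can and relay in their nests (centres within 6 mm, height within 4 mm of fully down, tilt below 0.12 rad), untouched by the fingers; tall jar within 0.09 rad (5 degrees) of the pointer, deck below 0.05 rad/s, fingers on the handle with over 4 N (all of step 1 and all of step 2 and velocity of joint deck between -0.05 and 0.05 rad/s); the arm keeps its last pose, push and grip.
It fails at once if a bystander was moved by more than 30 mm (distance of any of meter, reel, driver from where it was at the start of the episode above 0.03 m).
It also fails if it takes over 67 s, if anything falls off the work surface, if the arm or the gripper's body presses on something with over 40 N, if the wrist force passes 120 N, or if a joint passes its speed limit or range.

### The arm

A 6-joint arm with a two-finger parallel gripper is mounted at the origin on the work surface. World frame = base frame: x ahead of the robot, y to its left, z up, the work surface at z = 0. Lengths are in m, angles in rad, forces in N, time in s.
With the tool pointing down it reaches from about 0.275 to 0.725 m from the base axis. Payload 5.6 kg.
Tool frame: the origin (TCP) lies midway between the tips of the shut fingers; the grasp point (between the pads) lies 19 mm behind it; z points along the fingers, y is the line along which they close (so a half turn about z gives the same grasp; the last joint's range is limited). The gripper opens to 85 mm and grips with 20 to 120 N. Pads are 22 mm wide; open, the fingers measure 114 mm over their backs; the gripper's body (76 mm by 85 mm) begins 54 mm behind the grasp point. The pads swing forward as they close: fully open they stand 13 mm farther back than shut.
Start: joints at [-0.991, 0.255, 0.108, 0, -1.424, -0.285], TCP at [0.16, -0.526, 0.231] pointing down, gripper open.
Joint ranges: [-2.95, 2.95], [-1.21, 1.97], [-1.09, 1.5], [-2.87, 1.71], [-2.94, -0.07], [-3.05, 3.05]. Speed limits (rad/s): [2.57, 2.57, 3.14, 3.14, 3.14, 3.14].

### API

Orientations are given as a rotation vector (axis times angle).
In Python, from cell import robot, cams gives the robot as it stands.
- The arm moves only by the tool send_rows, never from a script. Its argument "commands" is a list of rows, each a list of 7 numbers: the turn, a rotation vector about the tool's x, y, z in rad, then the shift along the tool's x, y, z in m, then the closure, from -1 (fully open) to 1 (shut). In form: [[wx, wy, wz, dx, dy, dz, gripper], ...]. A call has exactly 5 rows; each row shifts and turns the commanded pose from where the row before left it, along the tool's axes as they then stand; what a row does not reach is not made up. A row lasts 1/10 s, in which the tool goes at most 50 mm and 8.59 degrees, less where a joint would pass 70% of its speed; a pose out of reach is approached as far as the arm can. A call with a gripper value outside its range is refused whole. The fingers move at their own pace and stop on an object; "grip_force" is the grip in N (left out, the last holds). Time passes only in rows, so rows that do not move let the fingers close, or fill a call up. It gives the time, the measured TCP pose, the force, the opening and the grip force at its end, in the units of the state.
- robot.get_obs(): the state, without advancing time (a new reading comes with each control period).
- cams.snapshot(name): name is "scene" or "top" or "wrist"; returns (picture, depth): 480x640x3 uint8, red, green, blue; 480x640 float32, m along the optical axis (not along the pixel's ray), 0 where there is no reading.
- cams.camera_params(name): a dict with "fx", "fy", "cx", "cy" (pixels), "rvec" (rotation vector, rad) and "tvec" (3), from world to camera coordinates, as OpenCV has them. Camera axes: x right, y down, z forward; pixel columns grow to the right and rows downward; lengths in m; the calibration is good to about 2 mm. A picture is of the moment at which its call begins: read the wrist's pose just before it. camera_params takes no time and is no camera call; for the wrist camera it gives the pose at the moment of the call.
- robot.close_job(): hands the job in; it is judged then, once.
Trained networks look in the newest picture that a camera, given by its name, has taken for a name from the list of things; names that differ only in an ending like _2 or _b are one class to them, and where a whole thing is asked for, a point or a joint stands for the part that bears it (a point fixed in the world has none). Each returns a list of dicts, best first, with "p" (0 to 1); they miss things now and then, are a little off and sometimes report something else, mostly with a low value. They report only what shows in the picture. A call takes as long as a camera call. They do not tell look-alikes from the thing itself.
- cams.boxes_of(label, camera): "extent" ([left, top, right, bottom] in pixels, round what is visible of it).
- cams.cut_out(label, camera): "region" (480x640 bool, what is visible of it) and "extent" ([left, top, right, bottom] in pixels, round what is visible of it).
The state is a dict: "time": time; "joint_pos": joint angles; "joint_vel": joint speeds; "effort": joint torques, N m; "ee_pos": TCP position; "tool_rot": TCP orientation; "contact_force": force on the tool from outside, world axes, zero at the start; "ft_torque": the same for the moment, N m; "width": opening from 0.0 (shut) to 1.0 (fully open); "grasp_force": force on a finger pad.
Only numpy, scipy, OpenCV 4.12 (cv2) and the standard library are available. Lean on these libraries where they do the work, as an engineer would, in place of code of your own. Each camera call takes 0.05 s, during which the arm holds its last target. There are 200 camera calls.

## Working session

There is one attempt and no reset: what is moved stays moved. The work goes in short steps, Python scripts to look and compute and a tool call to move; the robot and the scene stay as the last step left them, time stands still between calls to the robot, and variables do not carry over. Pictures are saved under pics/ and viewed, at most 10 in all, crops included, and the job is handed in when it is done.

Besides the shell and the picture viewer there is one more tool, called after "Request:" as name(argument=value, ...) on one line, values as JSON. send_rows: Moves the arm, as the interface text tells. Its arguments: {"type":"object","properties":{"commands":{"type":"array"},"grip_force":{"type":"number"}},"required":["commands"]}

```bash
mkdir -p pics; ls
python3 - <<'E'
from cell import robot,cams
import cv2,numpy as np
o=robot.get_obs();print(o)
for n in ["top","scene"]:
    p,d=cams.snapshot(n);cv2.imwrite(f"pics/{n}0.png",p[:,:,::-1]);np.savez(f"{n}0.npz",p=p,d=d);print(n,cams.camera_params(n))
    for l in ["can","relay","handle","tall_jar","round_nest","square_nest"]:
        print(l,[(round(b['p'],2),np.round(b['extent'])) for b in cams.boxes_of(l,n)][:4])
E
```

```text
pics
{'time': 0.0, 'joint_pos': array([-9.91388234e-01,  2.55753401e-01,  1.06995410e-01, -4.91807534e-04,
       -1.42389917e+00, -2.84622165e-01]), 'joint_vel': array([ 0.00080843,  0.00124877, -0.00049078, -0.00106533, -0.00097779,
       -0.00126544]), 'effort': array([ 1.74185399e-03, -3.86622262e+01,  2.37939280e+01,  5.36490306e+00,
       -6.05726265e-03, -1.55776218e-05]), 'ee_pos': array([ 0.15972089, -0.52577361,  0.2303862 ]), 'tool_rot': array([ 4.61211579e-01, -3.10721092e+00, -2.97405175e-03]), 'contact_force': array([ 0.66652293,  0.11228428, -0.37471702]), 'ft_torque': array([0.00259657, 0.00987831, 0.05385301]), 'grasp_force': 0.0, 'width': 1.003329496173124}
top {'fx': 597.2669290231046, 'fy': 597.2669290231046, 'cx': 318.05137586563586, 'cy': 238.1591403129498, 'rvec': array([ 2.18394964, -2.18027293,  0.09425368]), 'tvec': array([-0.04160091,  0.55973118,  1.63995376])}
can [(0.55, array([394., 276., 411., 288.]))]
relay [(0.73, array([408., 213., 427., 229.]))]
handle []
tall_jar [(0.65, array([207., 189., 304., 282.]))]
round_nest []
square_nest [(0.63, array([215., 230., 231., 246.]))]
scene {'fx': 440.5267827938721, 'fy': 440.5267827938721, 'cx': 312.80823720487916, 'cy': 233.49670727869525, 'rvec': array([ 1.55971406,  2.21245072, -0.6723176 ]), 'tvec': array([ 0.20896943, -0.35057785,  1.32924868])}
can [(0.75, array([230., 174., 247., 204.]))]
relay [(0.74, array([192., 256., 218., 288.])), (0.57, array([181., 220., 202., 254.])), (0.43, array([321., 226., 441., 344.])), (0.35, array([471., 229., 531., 290.]))]
handle [(0.35, array([186., 221., 209., 252.]))]
tall_jar [(0.71, array([322., 223., 436., 343.]))]
round_nest [(0.64, array([328., 281., 354., 308.])), (0.37, array([323., 228., 440., 343.]))]
square_nest [(0.76, array([410., 275., 435., 306.])), (0.59, array([320., 226., 439., 342.]))]
```

Run:
```python
import cv2
a=cv2.imread("pics/top0.png")[170:310,190:450];b=cv2.imread("pics/scene0.png")[160:360,160:560]
cv2.imwrite("pics/top0c.png",cv2.resize(a,None,fx=3,fy=3,interpolation=2));cv2.imwrite("pics/scene0c.png",cv2.resize(b,None,fx=2,fy=2,interpolation=2))
```

```text
(no output)
```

View pics/top0c.png

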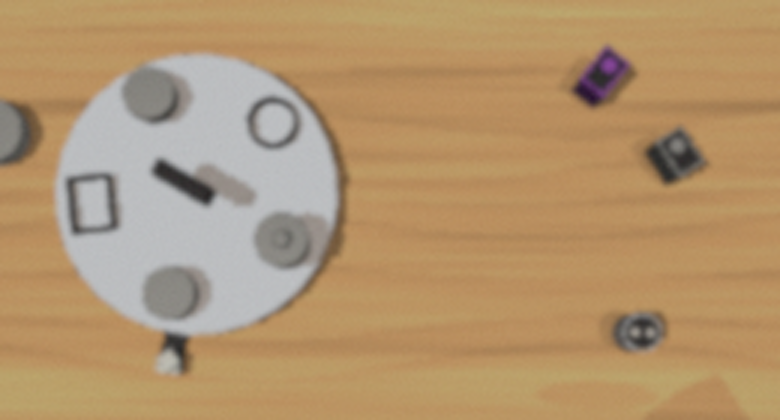

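View pics/scene0c.png

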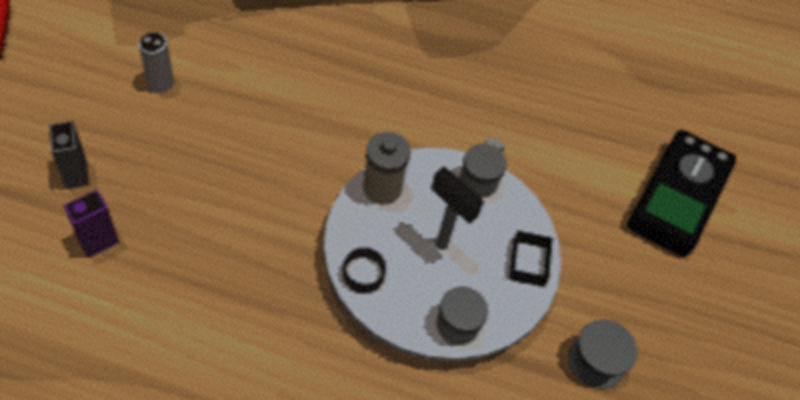

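The top view (3x crop, offset 190,170) shows the deck centred near (198,194), the tall jar at (283,238), the round nest at (273,122), the square nest at (92,203) and the pointer at (172,358). The relay is at (676,156), the purple look-alike at (603,77) and the can at (640,331).

```bash
cat > h.py <<'E'
import cv2,numpy as np
from cell import robot,cams
from scipy.spatial.transform import Rotation as R
def proj(cp,u,v,z):
    r=R.from_rotvec(cp['rvec']).as_matrix();t=np.array(cp['tvec'])
    ray=r.T@np.array([(u-cp['cx'])/cp['fx'],(v-cp['cy'])/cp['fy'],1]);c=-r.T@t
    return c+ray*(z-c[2])/ray[2]
def pix(cp,X):
    r=R.from_rotvec(cp['rvec']).as_matrix();q=r@np.array(X)+cp['tvec'];return cp['fx']*q[0]/q[2]+cp['cx'],cp['fy']*q[1]/q[2]+cp['cy']
E
python3 - <<'E'
from h import *
cp=cams.camera_params("top")
f=lambda n,x,y,z:print(n,np.round(proj(cp,190+x/3,170+y/3,z),3))
f('deck c',198,194,.04);f('jar',283,238,.132);f('round',273,122,.06);f('sq',92,203,.06);f('ptr',172,358,.038)
f('lowA',151,94,.085);f('lowB',171,293,.085)
for c in [(155,165),(213,197)]:f('bar',*c,.161)
f('relay',676,156,.08);f('can',640,331,.08);f('purple',603,77,.08)
# relay corners
d=np.load("top0.npz");p=d['p'];dd=d['d']
print(np.round(-R.from_rotvec(cp['rvec']).as_matrix().T@cp['tvec'],3))
for n in ("relay","can"):
    for l in cams.cut_out(n,"top")[:2]:
        m=l['region'];v,u=np.nonzero(m);print(n,l['p'],m.sum(),cv2.minAreaRect(np.c_[u,v].astype(np.float32)))
a=p[200:240,395:440];cv2.imwrite("pics/rel.png",cv2.resize(a,None,fx=14,fy=14,interpolation=2)[:,:,::-1])
E
```

```text
deck c [0.568 0.13  0.04 ]
jar [0.522 0.047 0.132]
round [0.632 0.061 0.06 ]
sq [0.558 0.224 0.06 ]
ptr [0.418 0.153 0.038]
lowA [0.654 0.169 0.085]
lowB [0.475 0.149 0.085]
bar [0.582 0.155 0.161]
bar [0.555 0.106 0.161]
relay [ 0.599 -0.303  0.08 ]
can [ 0.442 -0.269  0.08 ]
purple [ 0.671 -0.238  0.08 ]
[ 0.424 -0.033  1.68 ]
relay 0.73 232 ((414.65380859375, 222.2307586669922), (14.976905822753906, 16.36365509033203), 56.3099365234375)
relay 0.48 212 ((390.1000061035156, 195.70001220703125), (11.0, 20.200002670288086), 36.869895935058594)
can 0.65 195 ((402.5, 280.5), (13.0, 17.0), 90.0)
```

Request:
send_rows(commands=[[0, 0, 0, -0.034, 0.016, 0, -1], [0, 0, 0, -0.034, 0.016, 0, -1], [0, 0, 0, -0.034, 0.016, 0, -1], [0, 0, 0, -0.034, 0.016, 0, -1], [0, 0, 0, -0.034, 0.016, 0, -1]])

```text
time: 1.3
ee_pos: [0.3002, -0.3992, 0.2315]
tool_rot: [-0.461, 3.107, -0.0]
contact_force: [0.7, -0.4, 0.5]
width: 1.001
grasp_force: 0.0
```

Request:
send_rows(commands=[[0, 0, 0, -0.034, 0.016, 0, -1], [0, 0, 0, -0.034, 0.016, 0, -1], [0, 0, 0, -0.034, 0.016, 0, -1], [0, 0, 0, -0.034, 0.016, 0, -1], [0, 0, 0, 0, 0, 0, -1]])

```text
time: 1.8
ee_pos: [0.4133, -0.2971, 0.2309]
tool_rot: [-0.467, 3.106, 0.001]
contact_force: [-1.2, -1.5, -0.2]
width: 1.001
grasp_force: 0.0
```

Run:
```python
from h import *
o=robot.get_obs();print(o['time'],o['ee_pos'],o['tool_rot'],o['joint_pos'])
cp=cams.camera_params("wrist");p,d=cams.snapshot("wrist");cv2.imwrite("pics/w1.png",p[:,:,::-1]);np.savez("w1.npz",p=p,d=d)
r=R.from_rotvec(cp['rvec']).as_matrix();print(cp,-r.T@cp['tvec'],r.T[:,2])
for n in ("can","relay"):
    for l in cams.boxes_of(n,"wrist"): print(n,l)
```

```text
1.8 [ 0.41328693 -0.29711493  0.23094313] [-4.67471064e-01  3.10617005e+00  9.08834604e-04] [-3.15643086e-01  1.73842901e-01  3.61550793e-03 -7.26299366e-04
 -1.40043270e+00 -9.56277074e-01]
{'fx': 365.9673763307091, 'fy': 365.9673763307091, 'cx': 320.2478045691958, 'cy': 244.11480302204453, 'rvec': array([-1.75773448, -2.3801673 , -0.33043423]), 'tvec': array([ 0.40718897, -0.33203069,  0.29393283])} [ 0.34833913 -0.31859728  0.37362998] [ 0.26096131  0.07967078 -0.96205601]
can {'extent': [319.0, 228.0, 365.2, 285.6], 'p': 0.81}
can {'extent': [79.5, 116.1, 146.2, 315.7], 'p': 0.62}
relay {'extent': [236.5, 345.3, 283.1, 421.6], 'p': 0.62}
```

View pics/w1.png

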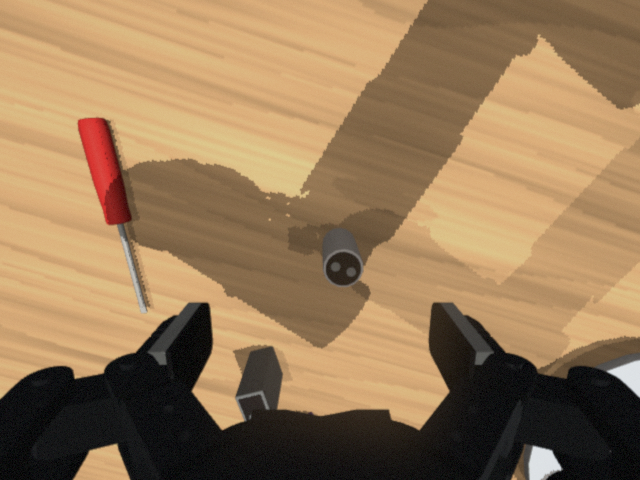

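The wrist view shows the can's top ring at (342,266). The relay is at about (255,390), partly hidden by the gripper body, and the screwdriver lies to the left.

```bash
cat >> h.py <<'E'
def go(x,y,z,yaw=None):
    """tool-axes shift (after turning) from present pose to target TCP with tool down, y-axis yaw (mod pi)"""
    o=robot.get_obs();M=R.from_rotvec(o['tool_rot']).as_matrix();y0=np.arctan2(M[1,1],M[0,1])
    dy=0 if yaw is None else (yaw-y0+np.pi/2)%np.pi-np.pi/2
    y1=y0+dy; ey=np.array([np.cos(y1),np.sin(y1),0]);ez=np.array([0,0,-1.]);ex=np.cross(ey,ez)
    T=np.array([ex,ey,ez]);Rd=R.from_matrix(M.T@T.T).as_rotvec()
    print("yaw",round(y0,3),"->",round(y1,3),"turn",np.round(Rd,4),"shift",np.round(T@(np.array([x,y,z])-o['ee_pos']),4),"t",o['time'])
E
python3 - <<'E'
from h import *
d=np.load("w1.npz");o=robot.get_obs();cp=cams.camera_params("wrist")
X=proj(cp,342.5,266.5,.08);print('can',X, 'depth',d['d'][266,342])
r=R.from_rotvec(cp['rvec']).as_matrix();D=d['d']
v,u=np.mgrid[225:300,310:375];z=D[225:300,310:375];P=(np.stack([(u-cp['cx'])/cp['fx']*z,(v-cp['cy'])/cp['fy']*z,z],-1)-cp['tvec'])@r
m=(P[...,2]>.074)&(P[...,2]<.09);q=P[m];print(m.sum(),q.mean(0),q.min(0),q.max(0),cv2.minEnclosingCircle(q[:,:2].astype(np.float32)))
print('relaytop',proj(cp,253,402,.08))
go(*X[:2],.12);go(*X[:2],.075)
E
```

```text
can [ 0.43878   -0.2730785  0.08     ] depth 0.31025106
1271 [ 0.43879147 -0.27283159  0.08120456] [ 0.4228681  -0.28954813  0.07406543] [ 0.45673164 -0.25521567  0.08446692] ((0.4399937093257904, -0.2719907760620117), 0.017611347138881683)
relaytop [ 0.59331837 -0.31271241  0.08      ]
yaw 1.866 -> 1.866 turn [-0.0001 -0.0002 -0.    ] shift [-0.0346  0.0172  0.1113] t 1.95
yaw 1.866 -> 1.866 turn [-0.0001 -0.0002 -0.    ] shift [-0.0346  0.0172  0.1563] t 1.95
```

Request:
send_rows(commands=[[0, 0, 0, -0.0175, 0.0088, 0.02, -1], [0, 0, 0, -0.0175, 0.0088, 0.03, -1], [0, 0, 0, 0, 0, 0.03, -1], [0, 0, 0, 0, 0, 0.03, -1], [0, 0, 0, 0, 0, 0.03, -1]], grip_force=40)

```text
time: 2.45
ee_pos: [0.4385, -0.2735, 0.0904]
tool_rot: [-0.459, 3.107, -0.001]
contact_force: [0.3, 0.1, 0.3]
width: 1.001
grasp_force: 0.0
```

Request:
send_rows(commands=[[0, 0, 0, 0, 0, 0.028, -1], [0, 0, 0, 0, 0, 0.015, -1], [0, 0, 0, 0, 0, 0, -1], [0, 0, 0, 0, 0, 0, 1], [0, 0, 0, 0, 0, 0, 1]])

```text
time: 2.95
ee_pos: [0.4398, -0.2733, 0.0497]
tool_rot: [-0.46, 3.106, -0.002]
contact_force: [0.3, -0.5, -0.4]
width: 0.688
grasp_force: 0.0
```

Request:
send_rows(commands=[[0, 0, 0, 0, 0, 0, 1], [0, 0, 0, 0, 0, 0, 1], [0, 0, 0, 0, 0, 0, 1], [0, 0, 0, 0, 0, 0, 1], [0, 0, 0, 0, 0, 0, 1]])

```text
time: 3.45
ee_pos: [0.4398, -0.2727, 0.0493]
tool_rot: [-0.462, 3.106, -0.001]
contact_force: [-0.0, 2.0, 6.2]
width: 0.403
grasp_force: 39.0
```

Request:
send_rows(commands=[[0, 0, 0, 0, 0, -0.02, 1], [0, 0, 0, 0, 0, -0.04, 1], [0, 0, 0, 0, 0, -0.045, 1], [0, 0, 0, 0, 0, -0.045, 1], [0, 0, 0, -0.01, 0.015, -0.04, 1]])

```text
time: 3.95
ee_pos: [0.4439, -0.2561, 0.2406]
tool_rot: [-0.459, 3.107, -0.002]
contact_force: [1.0, 0.8, -1.4]
width: 0.4
grasp_force: 39.6
```

Request:
send_rows(commands=[[0, 0, 0, -0.02, 0.03, -0.01, 1], [0, 0, 0, -0.02, 0.03, 0, 1], [0, 0, 0, -0.02, 0.03, 0, 1], [0, 0, 0, -0.02, 0.03, 0, 1], [0, 0, 0, -0.02, 0.03, 0, 1]])

```text
time: 4.45
ee_pos: [0.4965, -0.0812, 0.2482]
tool_rot: [0.462, -3.107, -0.0]
contact_force: [0.7, -0.1, -0.7]
width: 0.398
grasp_force: 39.7
```

Request:
send_rows(commands=[[0, 0, 0, -0.02, 0.03, 0, 1], [0, 0, 0, -0.02, 0.03, 0, 1], [0, 0, 0, -0.02, 0.025, 0, 1], [0, 0, 0, -0.01, 0.012, 0, 1], [0, 0, 0, 0, 0, 0, 1]])

```text
time: 4.95
ee_pos: [0.5356, 0.032, 0.2476]
tool_rot: [0.465, -3.106, -0.0]
contact_force: [0.6, -0.5, -0.9]
width: 0.399
grasp_force: 39.7
```

Run:
```python
from h import *
o=robot.get_obs();print(o['time'],o['ee_pos'],o['tool_rot'],o['joint_pos'],o['width'])
cp=cams.camera_params("wrist");p,d=cams.snapshot("wrist");cv2.imwrite("pics/w2.png",p[:,:,::-1]);np.savez("w2.npz",p=p,d=d,**cp)
print('nest',pix(cp,[.632,.061,.06]),'can',pix(cp,[*o['ee_pos'][:2],o['ee_pos'][2]+.032]))
for n in ("round_nest","can","square_nest","handle"):
    for l in cams.boxes_of(n,"wrist"): print(n,l)
```

```text
4.95 [0.53557202 0.03197464 0.24755146] [ 4.64703480e-01 -3.10587809e+00 -1.37499081e-04] [ 3.51313812e-01  2.24911030e-01  1.09672012e-01 -3.17920039e-04
 -1.45665862e+00 -1.62503592e+00] 0.39910911345116296
nest (np.float64(321.5079795426834), np.float64(317.52440180723164)) can (np.float64(324.64538967865485), np.float64(348.1818225302563))
can {'extent': [267.1, 248.2, 372.1, 396.6], 'p': 0.64}
square_nest {'extent': [472.8, 266.4, 533.9, 323.9], 'p': 0.93}
handle {'extent': [402.5, 288.3, 467.2, 352.3], 'p': 0.8}
handle {'extent': [0.4, 158.4, 14.6, 199.1], 'p': 0.65}
```

View pics/w2.png

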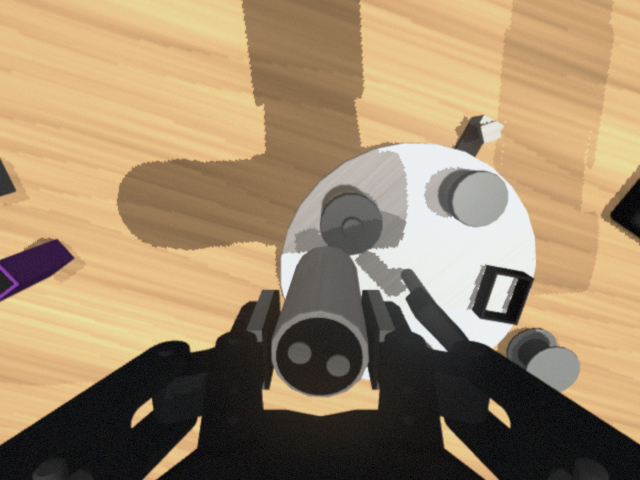

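The wrist view shows the held can with its top at (320,353), hiding the round nest. The tall jar's lid is at (350,222), a low jar at (475,197), the square nest at (502,294) and the handle at (435,310). I'll fit the carousel model to the depth points.

```bash
cat >> h.py <<'E'
def cloud(D,cp):
    v,u=np.mgrid[0:480,0:640];r=R.from_rotvec(cp['rvec']).as_matrix()
    P=(np.stack([(u-cp['cx'])/cp['fx']*D,(v-cp['cy'])/cp['fy']*D,D],-1)-cp['tvec'])@r
    P[D==0]=np.nan;return P
def circ(q):
    from scipy.spatial import ConvexHull
    h=q[ConvexHull(q).vertices];return cv2.minEnclosingCircle(h.astype(np.float32))
def near(P,c,rad,z0,z1):
    m=(np.hypot(P[...,0]-c[0],P[...,1]-c[1])<rad)&(P[...,2]>z0)&(P[...,2]<z1);return P[m]
E
python3 - <<'E'
from h import *
d=np.load("w2.npz");P=cloud(d['d'],d)
for n,c,rad,a,b in [('lid',(.522,.047),.035,.115,.126),('knob',(.522,.047),.02,.128,.138),('lowB',(.475,.149),.04,.078,.092),('sqrim',(.558,.224),.04,.055,.066),('lowA',(.654,.169),.04,.078,.092),('bar',(.568,.13),.04,.152,.168),('can',(.536,.032),.03,.2476+.02,.2476+.045)]:
    q=near(P,c,rad,a,b)
    if len(q)>8: print(n,len(q),'med',np.round(np.median(q,0),4),circ(q[:,:2]),cv2.minAreaRect(q[:,:2].astype(np.float32)))
q=near(P,(.568,.13),.16,.035,.045);q=q[:,:2]
print('deck',len(q),np.round(np.median(near(P,(.568,.13),.16,.035,.045)[:,2]),4))
# outer edge points by angular bin
ang=np.arctan2(q[:,1]-.13,q[:,0]-.568);rr=np.hypot(q[:,0]-.568,q[:,1]-.13);E=[]
for k in np.arange(-np.pi,np.pi,.1):
    m=(ang>=k)&(ang<k+.1)
    if m.sum()>20:
        i=np.argsort(rr[m])[-3];
        if rr[m][i]>.12:E.append(q[m][i])
E=np.array(E);s,*_=np.linalg.lstsq(np.c_[2*E,np.ones(len(E))],(E**2).sum(1),rcond=None);print('deck fit',s[:2],np.sqrt(s[2]+s[:2]@s[:2]),len(E))
E
```

```text
lid 2585 med [0.5203 0.0496 0.1202] ((0.5230723023414612, 0.05075043439865112), 0.0239898432046175) ((0.522037923336029, 0.0511157400906086), (0.0473795011639595, 0.0454324446618557), 81.61033630371094)
knob 362 med [0.5225 0.0505 0.132 ] ((0.523075520992279, 0.05080588907003403), 0.008155236952006817) ((0.5229705572128296, 0.05097879469394684), (0.015691356733441353, 0.01484930794686079), 44.445735931396484)
lowB 2609 med [0.4765 0.1508 0.085 ] ((0.47711730003356934, 0.15234334766864777), 0.02403661608695984) ((0.47718480229377747, 0.15201561152935028), (0.04714842513203621, 0.047241631895303726), 17.40837860107422)
sqrim 884 med [0.5588 0.2282 0.0597] ((0.5594617128372192, 0.22757235169410706), 0.032192412763834) ((0.5595357418060303, 0.2279638648033142), (0.051873937249183655, 0.04082285240292549), 6.09819221496582)
bar 1292 med [0.564  0.1239 0.1608] ((0.5658422112464905, 0.12956812977790833), 0.024048227816820145) ((0.567200779914856, 0.12864816188812256), (0.04642625153064728, 0.016079232096672058), 60.26141357421875)
can 11140 med [0.5337 0.0308 0.2798] ((0.5301315784454346, 0.030243627727031708), 0.02943369187414646) ((0.5387721657752991, 0.03250715136528015), (0.035040222108364105, 0.05863088369369507), 14.679631233215332)
deck 24803 0.0402
deck fit [0.56485355 0.13370249] 0.12862373247767622 41
```

Run:
```python
from h import *
from scipy.optimize import least_squares
d=np.load("w2.npz");P=cloud(d['d'],d)
M=np.array([[.523,.0508],[.4771,.1522],[.5595,.2278]]);o=np.radians([0,288,216])
f=lambda s:(np.c_[s[0]+.095*np.cos(s[2]+o),s[1]+.095*np.sin(s[2]+o)]-M).ravel()
s=least_squares(f,[.568,.13,np.radians(-119)]);print(s.x,np.degrees(s.x[2]),np.round(f(s.x)*1e3,1))
x,y,a=s.x
for n,k in (('round',72),('sq',216)):print(n,x+.095*np.cos(a+np.radians(k)),y+.095*np.sin(a+np.radians(k)),'radial yaw',a+np.radians(k))
q=near(P,(.5356,.032),.03,.2765,.284);ey=np.array([-.295,.955])
print('can top',circ(q[:,:2]),robot.get_obs()['ee_pos'])
# pointer points
q=near(P,(.418,.15),.03,.028,.045);dd=np.hypot(q[:,0]-x,q[:,1]-y);print('ptr',np.round([dd.min(),dd.max()],3),q[np.argsort(abs(dd-.144))[:200]].mean(0))
```

```text
[ 0.57005612  0.1332886  -2.0875856 ] -119.60984448858848 [ 0.1 -0.1 -0.1  0.2 -0.  -0.1]
round 0.6341027928121783 0.06312433470347396 radial yaw -0.8309485426883447
sq 0.5594827932333984 0.22769836792661247 radial yaw 1.6823255801834898
can top ((0.5292335152626038, 0.030091602355241776), 0.029199406504631042) [0.53499228 0.02944047 0.24847845]
ptr [0.123 0.167] [0.42164218 0.15613903 0.03678181]
```

Run:
```python
from h import *
for i in range(2):
    o=robot.get_obs();cp=cams.camera_params("wrist");p,D=cams.snapshot("wrist");P=cloud(D,cp);print(o['ee_pos'],o['time'])
    m=cams.cut_out("can","wrist")[0]['region'];q=P[m];z=np.nanmedian(q[:,2]);print(z)
    t=q[(q[:,2]>.275)&(q[:,2]<.285)];print('can',len(t),circ(t[:,:2]))
    for n,c,rad,a,b in [('lid',(.522,.047),.035,.115,.126),('lowB',(.475,.149),.04,.078,.092),('sqrim',(.558,.224),.04,.055,.066)]:
        print(n,circ(near(P,c,rad,a,b)[:,:2])[0])
    print(robot.get_obs()['ee_pos'])
go(.6341,.0631,.248)
```

```text
[0.53499228 0.02944047 0.24847845] 5.2
0.27978201337299313
can 7139 ((0.5389094352722168, 0.028727710247039795), 0.018085336312651634)
lid (0.5229207873344421, 0.05113241821527481)
lowB (0.4770495593547821, 0.15218013525009155)
sqrim (0.5598037242889404, 0.2283959835767746)
[0.53507306 0.02955432 0.24850675]
[0.53507306 0.02955432 0.24850675] 5.3
0.27987432704311
can 7140 ((0.5389567613601685, 0.028687944635748863), 0.01787196472287178)
lid (0.5229634642601013, 0.050992451608181)
lowB (0.47719281911849976, 0.15224726498126984)
sqrim (0.5598137974739075, 0.22764942049980164)
[0.53514096 0.02983867 0.24846877]
yaw 1.865 -> 1.865 turn [ 0.      0.0003 -0.    ] shift [-0.1044  0.0032  0.0005] t 5.4
```

Request:
send_rows(commands=[[0, 0, 0, -0.02, 0.001, 0, 1], [0, 0, 0, -0.03, 0.001, 0, 1], [0, 0, 0, -0.03, 0.002, 0, 1], [0, 0, 0, -0.021, 0.001, 0, 1], [0, 0, 0, 0, 0, 0.03, 1]])

```text
time: 5.9
ee_pos: [0.6346, 0.0652, 0.2208]
tool_rot: [-0.46, 3.1, -0.001]
contact_force: [-0.2, -0.6, -0.7]
width: 0.401
grasp_force: 39.7
```

Request:
send_rows(commands=[[0, 0, 0, 0, 0, 0.03, 1], [0, 0, 0, 0, 0, 0.03, 1], [0, 0, 0, 0, 0, 0.025, 1], [0, 0, 0, 0, 0, 0.01, 1], [0, 0, 0, 0, 0, 0, 1]])

```text
time: 6.4
ee_pos: [0.6297, 0.0641, 0.122]
tool_rot: [0.46, -3.105, 0.001]
contact_force: [-0.3, 0.0, -1.4]
width: 0.401
grasp_force: 39.6
```

Run:
```python
from h import *
go(.6303,.0638,.089)
for n in("wrist","scene","top"):
    o=robot.get_obs();cp=cams.camera_params(n);p,D=cams.snapshot(n);np.savez(f"x_{n}.npz",p=p,d=D,**cp);
    print(n,pix(cp,[.6341,.0631,.04]),pix(cp,[.6341,.0631,.12]))
    if n=="wrist":
        P=cloud(D,cp);q=P[cams.cut_out("can","wrist")[0]['region']];z=np.nanmax(q[:,2]);t=q[(q[:,2]>o['ee_pos'][2]+.027)&(q[:,2]<o['ee_pos'][2]+.037)];print('can',circ(t[:,:2]),o['ee_pos'])
        for n,c,rad,a,b in [('lid',(.522,.047),.035,.115,.126),('lowB',(.475,.149),.04,.078,.092),('sqrim',(.558,.224),.04,.055,.066)]:
            q=near(P,c,rad,a,b)
            if len(q)>9:print(n,circ(q[:,:2])[0],len(q))
a=np.load("x_wrist.npz")['p'];b=np.load("x_scene.npz")['p'][220:340,300:460];b=cv2.resize(b,(640,480),interpolation=2)
cv2.imwrite("pics/x1.png",cv2.resize(np.hstack([a,b]),(800,300),interpolation=3)[:,:,::-1])
```

```text
yaw 1.865 -> 1.865 turn [-0.0001 -0.003  -0.    ] shift [-0.0005 -0.0005  0.033 ] t 6.4
wrist (np.float64(319.27317289647635), np.float64(257.36687750995634)) (np.float64(318.57499674813704), np.float64(313.4345551511216))
can ((0.6337067484855652, 0.06332547962665558), 0.01781511679291725) [0.62970236 0.06410049 0.12197596]
lid (0.5228902697563171, 0.050882965326309204) 9382
lowB (0.48331791162490845, 0.14987391233444214) 5881
sqrim (0.5426792502403259, 0.21325336396694183) 433
scene (np.float64(339.9298883539367), np.float64(297.3654286647994)) (np.float64(342.4668877483781), np.float64(279.5805568335086))
top (np.float64(280.5957903933329), np.float64(210.80289456671866)) (np.float64(278.84502980761613), np.float64(206.94057808036408))
```

View pics/x1.png

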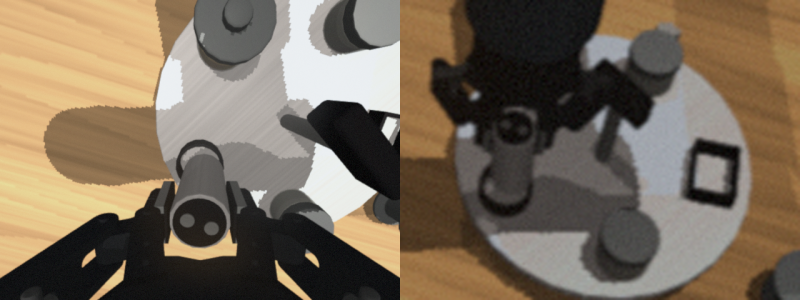

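Left, the wrist view shows the can directly above the round nest, whose rim is around (200,158). Right, the scene view agrees. Measured alignment is within 0.5 mm, so I'll lower it.

Request:
send_rows(commands=[[0, 0, 0, 0, 0, 0.008, 1], [0, 0, 0, 0, 0, 0.008, 1], [0, 0, 0, 0, 0, 0.007, 1], [0, 0, 0, 0, 0, 0.005, 1], [0, 0, 0, 0, 0, 0.003, 1]])

```text
time: 7.1
ee_pos: [0.6302, 0.0645, 0.0916]
tool_rot: [0.461, -3.107, -0.0]
contact_force: [0.9, -0.7, -1.6]
width: 0.399
grasp_force: 39.6
```

Request:
send_rows(commands=[[0, 0, 0, 0, 0, 0.001, 1], [0, 0, 0, 0, 0, 0.001, 1], [0, 0, 0, 0, 0, 0.0, 1], [0, 0, 0, 0, 0, 0, 1], [0, 0, 0, 0, 0, 0, 1]])

```text
time: 7.6
ee_pos: [0.6303, 0.0645, 0.0901]
tool_rot: [0.461, -3.107, -0.0]
contact_force: [0.0, -0.9, -0.9]
width: 0.399
grasp_force: 39.6
```

Request:
send_rows(commands=[[0, 0, 0, 0, 0, 0.0008, 1], [0, 0, 0, 0, 0, 0, 0], [0, 0, 0, 0, 0, 0, -0.3], [0, 0, 0, 0, 0, 0, -0.6], [0, 0, 0, 0, 0, 0, -0.6]])

```text
time: 8.1
ee_pos: [0.6305, 0.0646, 0.0895]
tool_rot: [-0.461, 3.107, 0.0]
contact_force: [-0.8, -0.6, -0.5]
width: 0.797
grasp_force: 0.0
```

Request:
send_rows(commands=[[0, 0, 0, 0, 0, -0.02, -0.6], [0, 0, 0, 0, 0, -0.04, -0.6], [0, 0, 0, 0, 0, -0.045, -0.6], [0, 0, 0, 0, 0, -0.045, -0.6], [0, 0, 0, 0, 0, -0.01, -1]])

```text
time: 8.6
ee_pos: [0.6326, 0.0644, 0.2563]
tool_rot: [-0.46, 3.097, -0.0]
contact_force: [0.5, 0.2, 1.3]
width: 0.949
grasp_force: 0.0
```

Run:
```python
from h import *
o=robot.get_obs();cp=cams.camera_params("wrist");p,D=cams.snapshot("wrist");P=cloud(D,cp);print(o['ee_pos'],o['time'],o['width'])
for n,c,rad,a,b in [('can',(.634,.063),.025,.115,.126),('lid',(.522,.047),.035,.115,.126),('lowB',(.475,.149),.04,.078,.092)]:
    q=near(P,c,rad,a,b)
    if len(q)>9:print(n,circ(q[:,:2]),len(q),np.median(q[:,2]))
# view pose for relay: stand beyond it
go(.61,-.30,.25)
```

```text
[0.63258434 0.06439033 0.25634452] 8.6 0.9485151472722231
can ((0.6332498788833618, 0.06578908115625381), 0.017423631623387337) 1496 0.12115676616727486
lid ((0.5241149067878723, 0.05041661486029625), 0.02402038499712944) 3399 0.12006741572056465
lowB ((0.4769287705421448, 0.15122219920158386), 0.02421646937727928) 3304 0.08489555447946562
yaw 1.866 -> 1.866 turn [-0.0011  0.0094  0.    ] shift [ 0.1273 -0.3424  0.0052] t 8.65
```

Request:
send_rows(commands=[[0, 0, 0, 0.007, -0.017, 0, -1], [0, 0, 0, 0.014, -0.035, 0, -1], [0, 0, 0, 0.014, -0.035, 0, -1], [0, 0, 0, 0.014, -0.035, 0, -1], [0, 0, 0, 0.014, -0.035, 0, -1]])

```text
time: 9.15
ee_pos: [0.6146, -0.106, 0.2478]
tool_rot: [0.461, -3.105, -0.001]
contact_force: [0.3, 0.6, -0.5]
width: 1.005
grasp_force: 0.0
```

Request:
send_rows(commands=[[0, 0, 0, 0.014, -0.035, 0, -1], [0, 0, 0, 0.014, -0.035, 0, -1], [0, 0, 0, 0.014, -0.035, 0, -1], [0, 0, 0, 0.014, -0.035, 0, -1], [0, 0, 0, 0.014, -0.035, 0, -1]])

```text
time: 9.65
ee_pos: [0.5983, -0.2937, 0.2477]
tool_rot: [0.46, -3.105, -0.002]
contact_force: [1.2, 0.4, -1.0]
width: 1.001
grasp_force: 0.0
```

Request:
send_rows(commands=[[0, 0, 0, 0.005, -0.012, 0, -1], [0, 0, 0, 0, 0, 0, -1], [0, 0, 0, 0, 0, 0, -1], [0, 0, 0, 0, 0, 0, -1], [0, 0, 0, 0, 0, 0, -1]])

```text
time: 10.15
ee_pos: [0.5986, -0.3036, 0.2496]
tool_rot: [-0.464, 3.107, 0.0]
contact_force: [0.4, 0.6, -0.2]
width: 0.999
grasp_force: 0.0
```

Run:
```python
from h import *
o=robot.get_obs();cp=cams.camera_params("wrist");p,D=cams.snapshot("wrist");P=cloud(D,cp);print(o['ee_pos'],o['time'],o['joint_pos'])
cv2.imwrite("pics/w3.png",p[:,:,::-1])
for l in cams.cut_out("relay","wrist"):
    q=P[l['region']];t=q[(q[:,2]>.075)&(q[:,2]<.086)]
    print(l['p'],l['extent'],p[l['region']].mean(0),len(t))
    if len(t)>20: print(np.median(t,0),cv2.minAreaRect(t[:,:2].astype(np.float32)*1000))
print(robot.get_obs()['ee_pos'])
```

```text
[ 0.59857671 -0.30358854  0.24956065] 10.15 [-2.37330570e-01  5.06185288e-01  5.26342340e-01 -1.43701391e-04
 -1.59096204e+00 -1.03715965e+00]
0.92 [297.8, 194.1, 336.1, 252.9] [59.12797282 53.71517554 47.87655719] 1415
[ 0.60381881 -0.30571683  0.08090477] ((604.9055786132812, -305.37109375), (40.03221893310547, 27.962890625), 32.6222038269043)
0.7 [333.2, 273.3, 390.6, 341.7] [67.53540729 48.36594351 56.72329104] 1218
[ 0.6764561  -0.23910956  0.08093507] ((677.9130859375, -238.19741821289062), (28.568382263183594, 40.39519500732422), 52.54524230957031)
[ 0.59863888 -0.30380031  0.24968967]
```

View pics/w3.png

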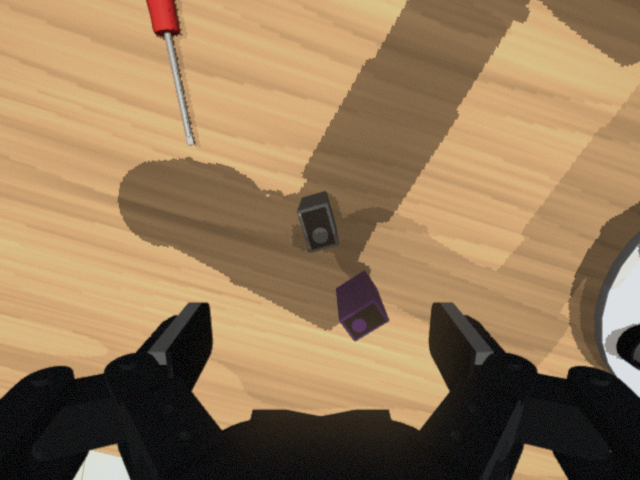

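The wrist view shows the relay's top at (318,228) and the purple look-alike at (362,310). The relay's long side points at 32.6°.

```bash
python3 -c "
from h import *
go(.6043,-.3036,.049,np.radians(122.6))"
```

```text
yaw 1.867 -> 2.14 turn [-1.000e-04  3.000e-04 -2.729e-01] shift [-0.0049 -0.0029  0.2007] t 10.25
```

Request:
send_rows(commands=[[0, 0, -0.09, 0, 0, 0.01, -1], [0, 0, -0.09, 0, 0, 0.02, -1], [0, 0, -0.093, 0, 0, 0.02, -1], [0, 0, 0, -0.005, -0.003, 0.02, -1], [0, 0, 0, 0, 0, 0.02, -1]])

```text
time: 10.75
ee_pos: [0.6047, -0.3039, 0.1587]
tool_rot: [-0.882, 3.015, -0.0]
contact_force: [-0.1, -0.5, 0.6]
width: 1.004
grasp_force: 0.0
```

Request:
send_rows(commands=[[0, 0, 0, 0, 0, 0.03, -1], [0, 0, 0, 0, 0, 0.03, -1], [0, 0, 0, 0, 0, 0.03, -1], [0, 0, 0, 0, 0, 0.02, -1], [0, 0, 0, 0, 0, 0, -1]])

```text
time: 11.25
ee_pos: [0.6021, -0.3031, 0.0459]
tool_rot: [0.879, -3.011, -0.007]
contact_force: [0.5, 0.7, -0.6]
width: 1.003
grasp_force: 0.0
```

Request:
send_rows(commands=[[0, 0, 0, 0, 0, 0, 0.2], [0, 0, 0, 0, 0, 0, 1], [0, 0, 0, 0, 0, 0, 1], [0, 0, 0, 0, 0, 0, 1], [0, 0, 0, 0, 0, 0, 1]])

```text
time: 11.75
ee_pos: [0.6048, -0.3047, 0.0507]
tool_rot: [-0.88, 3.014, -0.002]
contact_force: [-0.0, 1.2, 3.8]
width: 0.322
grasp_force: 41.8
```

Request:
send_rows(commands=[[0, 0, 0, 0, 0, 0, 1], [0, 0, 0, 0, 0, 0, 1], [0, 0, 0, 0, 0, 0, 1], [0, 0, 0, 0, 0, 0, 1], [0, 0, 0, 0, 0, 0, 1]])

```text
time: 12.25
ee_pos: [0.6048, -0.3047, 0.0507]
tool_rot: [-0.88, 3.014, -0.002]
contact_force: [-0.2, 0.9, 6.0]
width: 0.324
grasp_force: 42.1
```

Request:
send_rows(commands=[[0, 0, 0, 0, 0, -0.02, 1], [0, 0, 0, 0, 0, -0.04, 1], [0, 0, 0.11, 0, 0, -0.045, 1], [0, 0, 0.12, 0, 0, -0.045, 1], [0, 0, 0.12, 0, 0, -0.04, 1]])

```text
time: 12.75
ee_pos: [0.6039, -0.3045, 0.2414]
tool_rot: [-0.333, 3.123, -0.0]
contact_force: [1.1, -0.4, -1.6]
width: 0.326
grasp_force: 41.2
```

Request:
send_rows(commands=[[0, 0, 0.107, 0, 0.01, -0.01, 1], [0, 0, 0, -0.001, 0.03, 0, 1], [0, 0, 0, -0.001, 0.038, 0, 1], [0, 0, 0, -0.001, 0.038, 0, 1], [0, 0, 0, -0.001, 0.038, 0, 1]])

```text
time: 13.25
ee_pos: [0.5894, -0.1498, 0.2487]
tool_rot: [0.173, -3.135, -0.001]
contact_force: [1.1, 0.2, -1.8]
width: 0.319
grasp_force: 41.2
```

Request:
send_rows(commands=[[0, 0, 0, -0.001, 0.038, 0, 1], [0, 0, 0, -0.001, 0.038, 0, 1], [0, 0, 0, -0.001, 0.038, 0, 1], [0, 0, 0, -0.001, 0.038, 0, 1], [0, 0, 0, -0.001, 0.038, 0, 1]])

```text
time: 13.75
ee_pos: [0.5733, 0.0397, 0.2488]
tool_rot: [0.174, -3.136, -0.0]
contact_force: [0.7, -0.5, -1.7]
width: 0.322
grasp_force: 41.2
```

Request:
send_rows(commands=[[0, 0, 0, -0.001, 0.038, 0, 1], [0, 0, 0, -0.001, 0.038, 0, 1], [0, 0, 0, -0.001, 0.038, 0, 1], [0, 0, 0, -0.001, 0.038, 0, 1], [0, 0, 0, -0.001, 0.026, 0, 1]])

```text
time: 14.25
ee_pos: [0.5584, 0.2179, 0.2485]
tool_rot: [0.176, -3.135, 0.0]
contact_force: [0.4, -0.6, -1.6]
width: 0.324
grasp_force: 41.1
```

Request:
send_rows(commands=[[0, 0, 0, 0, 0.012, 0, 1], [0, 0, 0, 0, 0, 0, 1], [0, 0, 0, 0, 0, 0, 1], [0, 0, 0, 0, 0, 0, 1], [0, 0, 0, 0, 0, 0, 1]])

```text
time: 14.75
ee_pos: [0.5582, 0.2265, 0.2497]
tool_rot: [-0.172, 3.137, 0.0]
contact_force: [0.2, -1.4, -0.7]
width: 0.321
grasp_force: 41.1
```

```bash
cat > chk.py <<'E'
from h import *
from scipy.optimize import least_squares
o=robot.get_obs();cp=cams.camera_params("wrist");p,D=cams.snapshot("wrist");P=cloud(D,cp);e=o['ee_pos'];print(e,o['time'],o['width'])
cv2.imwrite("pics/w4.png",p[:,:,::-1])
for l in cams.cut_out("relay","wrist"):
    q=P[l['region']];t=q[(q[:,2]>e[2]+.024)&(q[:,2]<e[2]+.035)];
    if len(t)>50: print('relay',l['p'],np.median(t,0),cv2.minAreaRect(t[:,:2].astype(np.float32)*1000))
for n,c,rad,a,b in [('lid',(.523,.051),.035,.115,.126),('lowB',(.477,.152),.035,.078,.092),('lowA',(.654,.169),.04,.078,.092),('sqrim',(.5595,.2277),.037,.055,.066),('can',(.634,.063),.025,.115,.126)]:
    q=near(P,c,rad,a,b)
    if len(q)>9:print(n,circ(q[:,:2]),len(q))
E
python3 chk.py; python3 -c "
from h import *
go(.5595,.2277,.25,1.682)"
```

```text
[0.55819792 0.22651909 0.24965943] 14.75 0.32070080990028405
relay 0.95 [0.55532907 0.22492854 0.27984407] ((558.1463012695312, 225.18701171875), (40.50081253051758, 28.05686378479004), 6.4741644859313965)
lid ((0.523931086063385, 0.05059986934065819), 0.02427413873374462) 3062
lowB ((0.47693514823913574, 0.15151436626911163), 0.024067288264632225) 2989
lowA ((0.652359664440155, 0.16988830268383026), 0.022659434005618095) 680
sqrim ((0.5532926917076111, 0.22724756598472595), 0.02796853333711624) 482
can ((0.6330370903015137, 0.06611212342977524), 0.0177936814725399) 1448
yaw 1.681 -> 1.682 turn [ 0.0001  0.0002 -0.0015] shift [-0.0014  0.0007 -0.0004] t 14.85
```

View pics/w4.png

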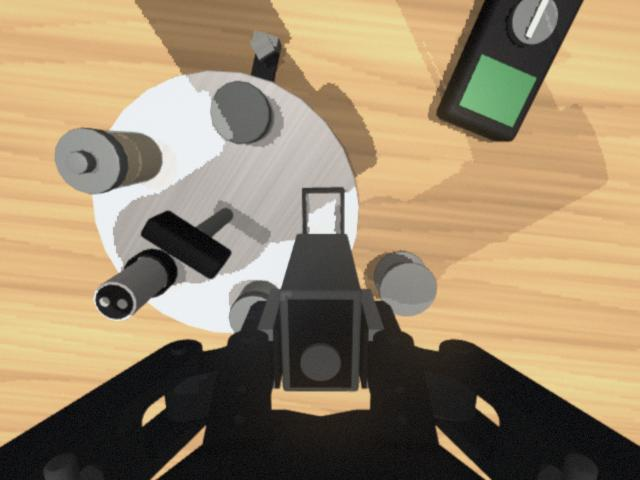

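The wrist view shows the relay above the square nest, whose rim is around (323,212). The can stands in the round nest. A correction of about 2 mm is needed.

Request:
send_rows(commands=[[0, 0, 0, -0.002, 0.0018, 0.02, 1], [0, 0, 0, 0, 0, 0.035, 1], [0, 0, 0, 0, 0, 0.035, 1], [0, 0, 0, 0, 0, 0.025, 1], [0, 0, 0, 0, 0, 0.013, 1]])

```text
time: 15.35
ee_pos: [0.5586, 0.2286, 0.1189]
tool_rot: [0.173, -3.133, 0.003]
contact_force: [-0.8, -0.3, -2.2]
width: 0.321
grasp_force: 41.2
```

Request:
send_rows(commands=[[0, 0, 0, 0, 0, 0, 1], [0, 0, 0, 0, 0, 0, 1], [0, 0, 0, 0, 0, 0, 1], [0, 0, 0, 0, 0, 0, 1], [0, 0, 0, 0, 0, 0, 1]])

```text
time: 15.85
ee_pos: [0.5602, 0.2299, 0.1224]
tool_rot: [-0.174, 3.135, 0.001]
contact_force: [-0.1, -0.4, -1.6]
width: 0.32
grasp_force: 41.2
```

```bash
python3 chk.py; python3 -c "
from h import *
go(.5595,.2277,.0905,1.682)"
```

```text
[0.5601816  0.22985716 0.12241767] 15.85 0.31974660692529794
relay 0.74 [0.55723695 0.22824327 0.15262789] ((560.2760620117188, 228.57107543945312), (40.8519401550293, 28.07809829711914), 6.033902645111084)
lowB ((0.4764171242713928, 0.15188249945640564), 0.02422245405614376) 9316
lowA ((0.6703883409500122, 0.1673198938369751), 0.00833913404494524) 143
sqrim ((0.5483638048171997, 0.22646592557430267), 0.02492152340710163) 854
can ((0.6335066556930542, 0.08052532374858856), 0.010214168578386307) 215
yaw 1.682 -> 1.682 turn [ 0.0004  0.0007 -0.0003] shift [ 0.0007 -0.0019  0.0315] t 15.95
```

Request:
send_rows(commands=[[0, 0, 0, 0.0003, -0.001, 0.005, 1], [0, 0, 0, 0, 0, 0.007, 1], [0, 0, 0, 0, 0, 0.007, 1], [0, 0, 0, 0, 0, 0.006, 1], [0, 0, 0, 0, 0, 0.003, 1]])

```text
time: 16.45
ee_pos: [0.5592, 0.2283, 0.0923]
tool_rot: [0.174, -3.135, 0.001]
contact_force: [-0.5, 0.1, -1.8]
width: 0.321
grasp_force: 41.2
```

Request:
send_rows(commands=[[0, 0, 0, 0, 0, 0.002, 1], [0, 0, 0, 0, 0, 0.001, 1], [0, 0, 0, 0, 0, 0.0, 1], [0, 0, 0, 0, 0, 0, 1], [0, 0, 0, 0, 0, 0, 1]])

```text
time: 16.95
ee_pos: [0.5598, 0.2287, 0.0908]
tool_rot: [-0.174, 3.136, 0.0]
contact_force: [-1.3, 0.4, 0.2]
width: 0.323
grasp_force: 41.3
```

Request:
send_rows(commands=[[0, 0, 0, 0, 0, 0.0003, 1], [0, 0, 0, 0, 0, 0, 0], [0, 0, 0, 0, 0, 0, -0.2], [0, 0, 0, 0, 0, 0, -0.2], [0, 0, 0, 0, 0, 0, -0.2]])

```text
time: 17.45
ee_pos: [0.5596, 0.2286, 0.0901]
tool_rot: [0.174, -3.137, -0.0]
contact_force: [0.4, -0.0, -0.2]
width: 0.601
grasp_force: 0.0
```

Request:
send_rows(commands=[[0, 0, 0, 0, 0, -0.02, -0.2], [0, 0, 0, 0, 0, -0.04, -0.2], [0, 0, 0, 0, 0, -0.045, -0.2], [0, 0, 0, 0, 0, -0.045, -0.2], [0, 0, -0.1, 0, 0, -0.02, -1]])

```text
time: 17.95
ee_pos: [0.561, 0.2288, 0.2656]
tool_rot: [-0.332, 3.117, 0.004]
contact_force: [0.7, -0.4, -0.3]
width: 0.757
grasp_force: 0.0
```

Request:
send_rows(commands=[[0, 0, -0.12, 0, 0, 0, -1], [0, 0, -0.12, 0, 0, 0, -1], [0, 0, -0.12, 0, 0, 0, -1], [0, 0, -0.12, 0, 0, 0, -1], [0, 0, -0.12, 0, 0, 0, -1]])

```text
time: 18.45
ee_pos: [0.5596, 0.2285, 0.2601]
tool_rot: [1.246, -2.884, -0.0]
contact_force: [-0.5, -0.3, -0.4]
width: 1.0
grasp_force: 0.0
```

Request:
send_rows(commands=[[0, 0, -0.12, 0, 0, 0, -1], [0, 0, -0.12, 0, 0, 0, -1], [0, 0, 0, 0, 0, 0, -1], [0, 0, 0, 0, 0, 0, -1], [0, 0, 0, 0, 0, 0, -1]])

```text
time: 18.95
ee_pos: [0.5596, 0.2285, 0.2602]
tool_rot: [1.572, -2.72, -0.0]
contact_force: [0.3, 0.5, 0.1]
width: 1.004
grasp_force: 0.0
```

```bash
python3 chk.py; python3 -c "
from h import *
o=robot.get_obs();print(o['joint_pos'])
cp=cams.camera_params('wrist');p,D=cams.snapshot('wrist');P=cloud(D,cp)
q=near(P,(.5595,.228),.03,.112,.127);print('relay',cv2.minAreaRect(q[:,:2].astype(np.float32)*1000),np.median(q[:,2]),len(q))
q=near(P,(.57,.134),.045,.155,.168);print('bar',cv2.minAreaRect(q[:,:2].astype(np.float32)*1000),np.median(q[:,2]),len(q))
go(.57,.135,.25,np.radians(150.4))"
```

```text
[0.55959128 0.22854845 0.26015561] 18.95 1.0035758005295246
lid ((0.5286813974380493, 0.06006881594657898), 0.021277323365211487) 1091
lowB ((0.4766475558280945, 0.15181763470172882), 0.02405032515525818) 2904
lowA ((0.655551016330719, 0.17398861050605774), 0.024007491767406464) 2260
sqrim ((0.5584766864776611, 0.22781603038311005), 0.03166327252984047) 457
can ((0.632925808429718, 0.06641171127557755), 0.01784239150583744) 2052
[ 6.46010980e-01  3.60842724e-01  3.28185237e-01 -3.00256846e-05
 -1.53811456e+00 -1.16744278e+00]
relay ((560.304931640625, 228.27813720703125), (40.35887145996094, 28.353832244873047), 6.589016914367676) 0.12081636797003388 1775
bar ((569.6719360351562, 133.54844665527344), (55.47500228881836, 16.518037796020508), 61.123992919921875) 0.1609649131264801 2353
yaw 2.621 -> 2.625 turn [ 0.     -0.     -0.0045] shift [ 0.0762 -0.0552  0.0102] t 19.1
```

View pics/w4.png

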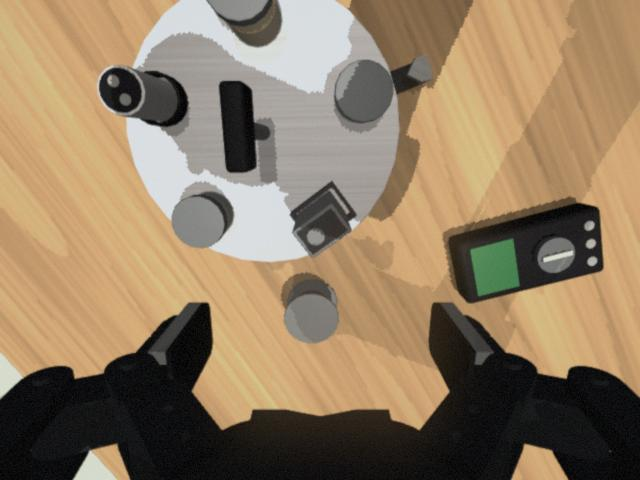

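Both parts stand upright: the relay's top is at (322,232) and the can at (122,90). The bar is at (238,125) and the pointer tip at about (425,68). Next is the handle.

Request:
send_rows(commands=[[0, 0, -0.012, 0.012, -0.0085, 0, -1], [0, 0, 0, 0.022, -0.0155, 0, -1], [0, 0, 0, 0.022, -0.0155, 0, -1], [0, 0, 0, 0.015, -0.0105, 0, -1], [0, 0, 0, 0.006, -0.0045, 0, -1]])

```text
time: 19.6
ee_pos: [0.5698, 0.1333, 0.2605]
tool_rot: [-1.589, 2.71, -0.0]
contact_force: [-0.3, 0.3, 1.1]
width: 1.0
grasp_force: 0.0
```

Request:
send_rows(commands=[[0, 0, 0, 0, 0, 0, -1], [0, 0, 0, 0, 0, 0, -1], [0, 0, 0, 0, 0, 0, -1], [0, 0, 0, 0, 0, 0, -1], [0, 0, 0, 0, 0, 0, -1]])

```text
time: 20.1
ee_pos: [0.5695, 0.1353, 0.2601]
tool_rot: [1.593, -2.708, -0.0]
contact_force: [0.4, 0.0, -0.1]
width: 0.997
grasp_force: 0.0
```

```bash
python3 chk.py; python3 -c "
from h import *
cp=cams.camera_params('wrist');p,D=cams.snapshot('wrist');P=cloud(D,cp)
q=near(P,(.57,.134),.045,.155,.168);print('bar',cv2.minAreaRect(q[:,:2].astype(np.float32)*1000),np.median(q[:,2]),len(q))
q=near(P,(.42,.155),.035,.03,.06);r=np.hypot(q[:,0]-.5701,q[:,1]-.1333);a=np.degrees(np.arctan2(q[:,1]-.1333,q[:,0]-.5701))%360
for k in np.arange(.132,.18,.004):
    m=(r>=k)&(r<k+.004)
    if m.sum()>3:print(round(k,3),m.sum(),np.round([np.median(a[m]),a[m].min(),a[m].max(),np.median(q[m,2])],3))
go(.569,.1345,.126,np.radians(151))"
```

```text
[0.56954134 0.13530586 0.26006282] 20.1 0.9965589949961245
lid ((0.5238546133041382, 0.050638966262340546), 0.02400846965610981) 3106
lowB ((0.4766843318939209, 0.15145710110664368), 0.024125227704644203) 2418
lowA ((0.6557364463806152, 0.17362603545188904), 0.02413848601281643) 1909
sqrim ((0.5580847263336182, 0.22763563692569733), 0.03176902234554291) 580
can ((0.6331468224525452, 0.06598538905382156), 0.017607348039746284) 1596
bar ((569.5112915039062, 133.10240173339844), (55.35272979736328, 15.734037399291992), 60.4095458984375) 0.16094795792613248 1779
0.144 40 [1.70944e+02 1.69229e+02 1.72323e+02 3.70000e-02]
0.148 71 [1.71353e+02 1.67897e+02 1.73716e+02 3.80000e-02]
0.152 98 [1.71038e+02 1.66727e+02 1.74700e+02 3.80000e-02]
0.156 79 [1.70806e+02 1.67061e+02 1.74610e+02 3.80000e-02]
0.16 54 [1.71211e+02 1.66960e+02 1.74507e+02 3.80000e-02]
0.164 21 [1.70676e+02 1.67340e+02 1.73664e+02 3.10000e-02]
yaw 2.634 -> 2.635 turn [-0.      0.     -0.0015] shift [0.0007 0.0003 0.1342] t 20.25
```

Request:
send_rows(commands=[[0, 0, 0, 0, 0, 0.02, -1], [0, 0, 0, 0, 0, 0.035, -1], [0, 0, 0, 0, 0, 0.035, -1], [0, 0, 0, 0, 0, 0.03, -1], [0, 0, 0, 0, 0, 0.014, -1]], grip_force=60)

```text
time: 20.75
ee_pos: [0.5679, 0.1343, 0.1229]
tool_rot: [1.589, -2.705, -0.002]
contact_force: [-0.3, 0.2, 0.4]
width: 0.998
grasp_force: 0.0
```

Request:
send_rows(commands=[[0, 0, 0, 0, 0, 0, -1], [0, 0, 0, 0, 0, 0, -0.5], [0, 0, 0, 0, 0, 0, 0], [0, 0, 0, 0, 0, 0, 0.3], [0, 0, 0, 0, 0, 0, 0.6]])

```text
time: 21.25
ee_pos: [0.57, 0.1349, 0.1271]
tool_rot: [-1.591, 2.707, -0.0]
contact_force: [-0.2, 0.7, 0.0]
width: 0.328
grasp_force: 0.0
```

Request:
send_rows(commands=[[0, 0, 0, 0, 0, 0, 1], [0, 0, 0, 0, 0, 0, 1], [0, 0, 0, 0, 0, 0, 1], [0, 0, 0, 0, 0, 0, 1], [0, 0, 0, 0, 0, 0, 1]])

```text
time: 21.75
ee_pos: [0.5691, 0.1353, 0.1269]
tool_rot: [-1.592, 2.708, 0.001]
contact_force: [-4.3, 2.5, 6.0]
width: 0.18
grasp_force: 61.5
```

Request:
send_rows(commands=[[0, 0, 0.01, 0, 0, 0, 1], [0, 0, 0.015, 0, 0, 0, 1], [0, 0, 0.02, 0, 0, 0, 1], [0, 0, 0.025, 0, 0, 0, 1], [0, 0, 0.03, 0, 0, 0, 1]])

```text
time: 22.25
ee_pos: [0.5692, 0.1352, 0.1269]
tool_rot: [-1.454, 2.785, 0.001]
contact_force: [-4.3, 2.7, 5.0]
width: 0.179
grasp_force: 61.5
```

Request:
send_rows(commands=[[0, 0, 0.04, 0, 0, 0, 1], [0, 0, 0.04, 0, 0, 0, 1], [0, 0, 0.04, 0, 0, 0, 1], [0, 0, 0.04, 0, 0, 0, 1], [0, 0, 0.04, 0, 0, 0, 1]])

```text
time: 22.75
ee_pos: [0.5693, 0.1351, 0.1269]
tool_rot: [-1.168, 2.916, 0.001]
contact_force: [-4.4, 1.5, 5.0]
width: 0.18
grasp_force: 61.4
```

Request:
send_rows(commands=[[0, 0, 0.04, 0, 0, 0, 1], [0, 0, 0.04, 0, 0, 0, 1], [0, 0, 0.04, 0, 0, 0, 1], [0, 0, 0.04, 0, 0, 0, 1], [0, 0, 0.04, 0, 0, 0, 1]])

```text
time: 23.25
ee_pos: [0.5694, 0.135, 0.1269]
tool_rot: [-0.871, 3.018, 0.001]
contact_force: [-4.0, 0.7, 4.4]
width: 0.179
grasp_force: 61.4
```

Request:
send_rows(commands=[[0, 0, 0.04, 0, 0, 0, 1], [0, 0, 0.04, 0, 0, 0, 1], [0, 0, 0.04, 0, 0, 0, 1], [0, 0, 0.04, 0, 0, 0, 1], [0, 0, 0.04, 0, 0, 0, 1]])

```text
time: 23.75
ee_pos: [0.5694, 0.1349, 0.1269]
tool_rot: [-0.565, 3.09, 0.0]
contact_force: [-3.0, 1.7, 4.5]
width: 0.175
grasp_force: 61.4
```

Request:
send_rows(commands=[[0, 0, 0.04, 0, 0, 0, 1], [0, 0, 0.04, 0, 0, 0, 1], [0, 0, 0.04, 0, 0, 0, 1], [0, 0, 0.04, 0, 0, 0, 1], [0, 0, 0.04, 0, 0, 0, 1]])

```text
time: 24.25
ee_pos: [0.5695, 0.1348, 0.1269]
tool_rot: [-0.254, 3.131, 0.0]
contact_force: [-3.4, 0.3, 4.8]
width: 0.177
grasp_force: 61.4
```

Request:
send_rows(commands=[[0, 0, 0.04, 0, 0, 0, 1], [0, 0, 0.04, 0, 0, 0, 1], [0, 0, 0.04, 0, 0, 0, 1], [0, 0, 0.04, 0, 0, 0, 1], [0, 0, 0.04, 0, 0, 0, 1]])

```text
time: 24.75
ee_pos: [0.5695, 0.1346, 0.1269]
tool_rot: [0.06, 3.141, -0.0]
contact_force: [-3.3, -0.3, 4.2]
width: 0.177
grasp_force: 61.3
```

Request:
send_rows(commands=[[0, 0, 0.035, 0, 0, 0, 1], [0, 0, 0.03, 0, 0, 0, 1], [0, 0, 0.022, 0, 0, 0, 1], [0, 0, 0.016, 0, 0, 0, 1], [0, 0, 0.01, 0, 0, 0, 1]])

```text
time: 25.25
ee_pos: [0.5695, 0.1346, 0.1269]
tool_rot: [0.237, 3.132, -0.0]
contact_force: [-3.6, -1.3, 6.1]
width: 0.179
grasp_force: 61.5
```

Request:
send_rows(commands=[[0, 0, 0, 0, 0, 0, 1], [0, 0, 0, 0, 0, 0, 1], [0, 0, 0, 0, 0, 0, 1], [0, 0, 0, 0, 0, 0, 1], [0, 0, 0, 0, 0, 0, 1]])

```text
time: 25.75
ee_pos: [0.5695, 0.1346, 0.1269]
tool_rot: [0.236, 3.132, -0.0]
contact_force: [-4.1, -0.1, 5.3]
width: 0.182
grasp_force: 61.5
```

Run:
```python
from h import *
o=robot.get_obs();cp=cams.camera_params("wrist");p,D=cams.snapshot("wrist");P=cloud(D,cp);print(o['ee_pos'],o['time'],o['joint_vel'],o['grasp_force'])
c=np.array([.570,.1335]);f=lambda k:c+.095*np.array([np.cos(np.radians(k)),np.sin(np.radians(k))])
for n,k,rad,a,b in [('lid',171,.035,.115,.126),('knob',171,.03,.128,.138),('can',243,.03,.115,.126),('relay',27,.035,.115,.126),('low1',315,.035,.078,.092),('low2',99,.035,.078,.092)]:
    q=near(P,f(k),rad,a,b)
    if len(q)>9: x=np.array(circ(q[:,:2])[0]);print(n,len(q),x,'err mm',(x-f(k))*1e3,'ang',np.degrees(np.arctan2(*(x-c)[::-1]))%360-k)
t,_=cams.snapshot("top");s,_=cams.snapshot("scene")
v=np.hstack([cv2.resize(p,(400,300)),cv2.resize(s[220:345,305:472],(400,300),interpolation=2)])
cv2.imwrite("pics/fin.png",v[:,:,::-1])
```

```text
[0.56946743 0.1345531  0.12688793] 25.75 [ 0.00178766 -0.00024225 -0.00074053 -0.00136958  0.00082145  0.00054736] 61.53321146965027
lid 11601 [0.4758147 0.1475908] err mm [-0.35490752 -0.77047306] ang 0.49124493813889103
knob 1778 [0.47611567 0.14755458] err mm [-0.05393386 -0.80669778] ang 0.4859902571690782
can 5345 [0.5282644  0.05041412] err mm [1.39350082 1.55973871] ang 0.328763359413756
low2 6810 [0.55416971 0.22687462] err mm [-0.96901137 -0.45577263] ang 0.6221607012566466
```

View pics/fin.png

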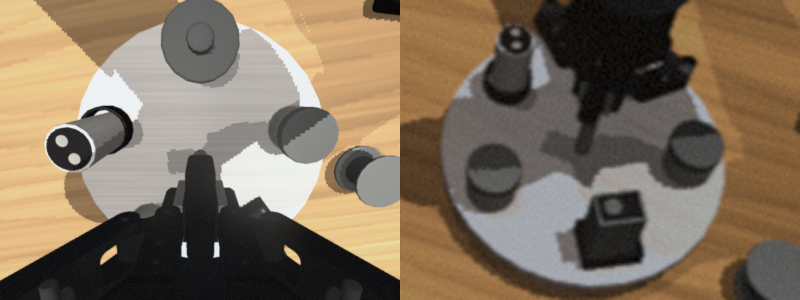

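The jar is within about 0.5° of the pointer, and both parts stand seated and upright (left: wrist view with the lid at (200,40); right: scene view with the can at (510,60) and the relay at (612,230)). The grip on the handle is 61 N and steady, so I'm handing in.

```bash
python3 -c "
from cell import robot
print(robot.close_job())"
```

```text
the job is handed in; nothing more can be done
None
```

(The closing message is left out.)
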